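# Clamp up a glued jar crate

### The arm

A 6-joint arm with a two-finger parallel gripper is mounted at the origin on the work surface. World frame = base frame: x ahead of the robot, y to its left, z up, the work surface at z = 0. Lengths are in mm, angles in rad, forces in N, time in s.
With the tool pointing down it reaches from about 350 to 775 mm from the base axis. Payload 7.3 kg.
Tool frame: the origin (TCP) lies between the finger pads; the fingertips stand 8 mm ahead of it and the grasp point (between the pads) lies 11 mm behind it; y points along the fingers, z is the direction in which the jaws open and shut, and the axes are right-handed (so a half turn about y gives the same grasp; the last joint's range is limited). The gripper opens to 92 mm and grips with 3 to 60 N. Pads are 19 mm wide; open, the fingers measure 130 mm over their backs; the gripper's body (75 mm by 190 mm) begins 47 mm behind the grasp point.
Start: joints at [-1.298, 0.342, 1.524, -0, 1.275, -0.146], TCP at [213.522, -479.638, 234.741] pointing down, gripper open.
Joint ranges: [-2.53, 2.53], [-0.77, 2.02], [0.04, 2.7], [-1, 4.14], [0.28, 2.66], [-3.11, 3.11]. Speed limits (rad/s): [2.57, 2.57, 3.14, 3.14, 3.14, 3.14].

### API

Orientations are given as [roll, pitch, yaw] about the fixed x, y, z axes, in that order (R = Rz(yaw) Ry(pitch) Rx(roll)).
In Python, from plant import bot, vision, job gives the robot as it stands. The module is installed in compiled form; this text tells all that it offers.
- The arm moves only by the tool arm_command, never from a script. Its argument "deltas" is a list of rows, each a list of 4 numbers: the shift along the tool's x, y, z in m, then the turn about the tool's y in degrees. In form: [[x, y, z, twist], ...]. A call has 1 to 5 rows; each row shifts and turns the commanded pose from where the row before left it, along the tool's axes as they then stand; what a row does not reach is not made up. A row lasts 1/10 s, in which the tool goes at most 50 mm and 8.59 degrees, less where a joint would pass 70% of its speed; a pose out of reach is approached as far as the arm can. A call is refused whole if a number of a shift passes 0.05 or a number of a turn 8.59, either way. A call with a gripper value outside its range is refused whole. "claw" is the closure in counts, from 0 (fully open) to 255 (shut), set as the call begins (left out, the last holds). The fingers move at their own pace and stop on an object; the grip force is fixed at half the most. Time passes only in rows, so rows that do not move let the fingers close. It gives the time, the measured TCP pose, the force and the opening at its end, in the units of the state.
- bot.get_obs(): the state, without advancing time (a new reading comes with each control period).
- vision.capture(name): name is "scene" or "side" or "wrist"; returns a dict with "img" (400x640x3 uint8, red, green, blue), "camera_matrix" (3x3 intrinsics, pixels), "world_to_cam" (4x4, takes a point from world to camera coordinates); the wrist camera has in their place "mount" (4x4, takes a point from camera to tool coordinates, whose origin is the TCP and whose axes are the tool frame's). Camera axes: x right, y down, z forward; pixel columns grow to the right and rows downward; lengths in mm; the calibration is good to about 2 mm. A picture is of the moment at which its call begins: read the wrist's pose just before it. There is no depth.
- job.close_job(): hands the job in, once; it reports no verdict.
Trained networks look in a picture, given as the dict that the camera call returned (one of the last four; its "shot" number tells which), for a name from the list of things; names that differ only in an ending like _2 or _b are one class to them, and where a whole thing is asked for, a point or a joint stands for the part that bears it (a point fixed in the world has none). Each returns a list of dicts, best first, with "confidence" (0 to 1); they miss things now and then, are a little off and sometimes report something else, mostly with a low value. They report only what shows in the picture. A call takes as long as a camera call. They do not tell look-alikes from the thing itself.
- vision.find_in(picture, name): "xyz" ([x, y, z] in mm, in the coordinates of the camera as it stood for that picture, good to about 4 mm: the middle of the surface that is visible of it).
- vision.regions_of(picture, name): "mask" (400x640 bool, what is visible of it).
The state is a dict: "time": time; "joint_positions": joint angles; "dq": joint speeds; "tau": joint torques, N m; "tool_pos": TCP position; "tcp_rot": TCP orientation; "contact_force": force on the tool from outside, world axes, zero at the start; "moment": the same for the moment, N m; "grip_width": finger opening in mm.
Only numpy, scipy, OpenCV 4.12 (cv2) and the standard library are available. Lean on these libraries where they do the work, as an engineer would, in place of code of your own. Each camera call takes 0.05 s, during which the arm holds its last target. There are 200 camera calls.

### The job

The little pine crate on the glue-up board has just been glued. Set the two bead jars down in it, upright and one in each cell, to keep its walls square, then pump the orange trigger of the blue bar clamp (squeeze it, let it spring back, squeeze again; do not push the bar or the far jaw by hand) until the crate is held snugly between both jaws. Finish while still holding the trigger squeezed, firmly but not so hard that the crate is crushed, and leave the other things on the table where they are.

Things in the scene. Friction and masses are not known exactly. Their poses are not given: they have to be found in the camera images.
- clamp: plywood glue-up board, 160 x 350 x 12 mm, with a blue one-hand bar clamp fixed on it, bar low, jaws, handle and trigger pointing up; it does not move. Origin: on the table straight below the face of the near jaw; +y runs along the bar from the near jaw to the far jaw, x across, z up; the bar lies on x = 0. Two wooden runners carry the crate, their tops 40 mm above the table
- near_jaw: fixed jaw of the clamp with a black rubber pad, 40 mm wide, top 94 mm above the table; origin as clamp
- near_jaw_face (a point): middle of the near jaw's pad face, 71 mm above the table; the crate bears on it at the end
- far_jaw: steel toothed bar (18 mm wide, 18 to 34 mm above the table) with the far jaw at its +y end (pad 40 mm wide, top 95 mm above the table); drawn towards the near jaw by the trigger. Not to be pushed by hand
- far_jaw_face (a point): middle of the far jaw's pad face, 71 mm above the table, on the side towards the crate
- bar (a joint): how far the bar and the far jaw have been drawn in, m: 0 fully open; the pads' faces are then 160 mm apart, and the gap shrinks by this value. A brake (about 6 N) keeps it where it is left when the trigger springs back
- handle: blue upright grip of the clamp, fixed; 24 mm wide (x), 14 mm thick (y), from 51 to 155 mm above the table; its back is at y = -90 mm and its front at y = -76 mm of clamp; origin as clamp
- handle_grip (a point): middle of the handle, 128 mm above the table: x = 0, y = -83 mm of clamp. Pinch handle and trigger together here from above, the fingers closing along the bar
- trigger (a joint): trigger angle, rad: 0 sprung out (leaning towards the near jaw), 0.26 fully squeezed (upright, stopped 3 mm before the handle). Its spring asks for 3 to 5 N. An unhurried full squeeze and release draws the bar in about 10 mm (3 to 12 mm the first time). Once both jaws bear, the trigger stops part-way; if it tightens only at the very end of the stroke, pump once more
- trigger_lever: orange trigger, 22 mm wide (x), 9 mm thick, hinged 55 mm above the table, reaching 135 mm above it, on the handle's +y side. Handle and trigger together measure 26 mm along the bar when squeezed (y = -90 to -64 mm of clamp) and 47 mm at the tip when sprung out (y = -90 to -43 mm). The near jaw behind it begins at y = -25 mm and is 94 mm tall. Origin on the hinge
- trigger_tip (a point): on the trigger's centre line, 73 mm from its hinge, about 125 mm above the table. With the crate tight, a squeeze of f newtons here (against the handle) presses the jaws together with about 1.35 f less 5 to 12 N: f = 20 N gives some 15 to 22 N. The crate wants at least 8 N to hold snugly; over 60 N is too hard, and 80 N crushes it
- crate: loose pine crate, 64 mm (x) by 120 mm (y, along the bar) by 52 mm tall, walls and floor 8 mm thick, standing on the runners between the jaws; two cells side by side along y, each 48 x 48 mm, parted by an 8 mm divider. Origin at the centre of its underside. At the start it may stand a little short of both jaws and a little askew; clamping pushes it up to the near jaw and straightens it
- cell_near (a point): centre of the floor of the cell nearer the near jaw; the crate's rim is 44 mm above it
- cell_far (a point): centre of the floor of the cell nearer the far jaw; the crate's rim is 44 mm above it
- jar_red_center (a point): jar of beads with a red lid, a straight cylinder 40 mm across and 90 mm tall, about 110 g, standing on the table; this point is its centre, half-way up
- jar_yellow_center (a point): jar of beads with a yellow lid, otherwise the same: 40 mm across, 90 mm tall; this point is its centre, half-way up
- glue_bottle: white glue bottle with an orange cap, 50 mm across, 150 mm tall, standing; origin at the centre of its underside (bystander)
- phone: phone in a navy case with red and white stripes, 80 x 160 x 13 mm, lying flat; origin at the centre of its underside (bystander)
- bead_bin: green open bin of loose beads, 100 x 140 x 55 mm; origin at the centre of its underside (bystander)
- cord_spool: pink spool of cord, 56 mm across, 40 mm tall; origin at the centre of its underside (bystander)
- tape_roll: blue roll of tape lying flat, 92 mm across, 24 mm tall; origin at the centre of its underside (bystander)
- glue_brush: glue brush lying on the table; origin on its underside (bystander)
- brush_pot: metal pot with three paint brushes, 72 mm across, 165 mm tall with the brushes; origin at the centre of its underside (bystander)
Things that resemble listed ones, but are neither listed nor needed, are in the scene too. Leave any purple or turquoise look-alike of the part that bears jar_red_center alone.

How it is judged (in metres and radians):
On the way, in this order (a step that is already met when the one before it is completed fails the run):
1. both jars stand upright in the crate, one in each cell, let go (((horizontal distance between jar_red_center and cell_near below 0.008 m and horizontal distance between jar_yellow_center and cell_far below 0.008 m) or (horizontal distance between jar_yellow_center and cell_near below 0.008 m and horizontal distance between jar_red_center and cell_far below 0.008 m)) and z of jar_red_center in the frame of crate between 0.048 and 0.058 m and angle between each of jar_red_center, jar_yellow_center's own z axis and vertical below 0.1 rad and z of jar_yellow_center in the frame of crate between 0.048 and 0.058 m and contact force between the fingers and jar_red below 0.05 N and contact force between the fingers and jar_yellow below 0.05 N), for 0.2 s.
2. the far jaw, drawn in by the trigger, bears on the crate (contact force between far_jaw and crate above 5 N and value of joint trigger above 0.02 rad), for 0.1 s.
At the end, for the whole second after the job is handed in: The fingers still squeeze the trigger (over 5 N, trigger over 0.02 rad), each jaw presses the crate with 8 to 60 N, the crate is still and level on the runners (0.06 rad, 5 mm), and a jar stands upright (0.1 rad) on the floor of each cell, within 8 mm of its centre (((horizontal distance between jar_red_center and cell_near below 0.008 m and horizontal distance between jar_yellow_center and cell_far below 0.008 m) or (horizontal distance between jar_yellow_center and cell_near below 0.008 m and horizontal distance between jar_red_center and cell_far below 0.008 m)) and z of jar_red_center in the frame of crate between 0.048 and 0.058 m and angle between each of jar_red_center, jar_yellow_center's own z axis and vertical below 0.1 rad and z of jar_yellow_center in the frame of crate between 0.048 and 0.058 m and contact force between far_jaw and crate between 8 and 60 N and contact force between near_jaw and crate between 8 and 60 N and contact force between the fingers and trigger_lever above 5 N and value of joint trigger above 0.02 rad and angle between crate's own z axis and vertical below 0.06 rad and z of crate in the frame of clamp below 0.045 m and linear speed of crate below 0.02 m/s); the arm keeps its last pose, push and grip.
It fails at once if the crate is crushed (a jaw presses on it with more than 80 N) (contact force between any of far_jaw, near_jaw and crate above 80 N).
It fails at once if the robot pushes the bar or the far jaw by hand (contact force between any of the arm, the fingers and far_jaw above 3 N).
It fails at once if a jar is dropped or thrown (faster than 0.6 m/s with no finger on it) ((contact force between the fingers and jar_red below 0.01 N and linear speed of jar_red above 0.6 m/s) or (contact force between the fingers and jar_yellow below 0.01 N and linear speed of jar_yellow above 0.6 m/s)).
It fails at once if the crate is tipped or lifted off the runners (angle between crate's own z axis and vertical above 0.2 rad or z of crate in the frame of clamp above 0.06 m).
It fails at once if one of the other things is shifted by more than 30 mm (distance of any of glue_bottle, phone, bead_bin, cord_spool, tape_roll, glue_brush, brush_pot from where it was at the start of the episode above 0.03 m).
It also fails if it takes over 69 s, if anything falls off the work surface, if the arm or the gripper's body presses on something with over 40 N, if the wrist force passes 120 N, or if a joint passes its speed limit or range.

## Working session

There is one attempt and no reset: what is moved stays moved. The work goes in short steps, Python scripts to look and compute and a tool call to move; the robot and the scene stay as the last step left them, time stands still between calls to the robot, and variables do not carry over. Pictures are saved under pics/ and viewed, about 8 in all and at most 12, crops included, and the job is handed in when it is done.

Besides the shell and the picture viewer there is one more tool, called after "Call:" as name(argument=value, ...), one argument or row to a line, values as JSON. arm_command: Moves the arm, as the interface text tells. Its arguments: {"type":"object","properties":{"deltas":{"type":"array","items":{"type":"array","items":{"type":"number"}}},"claw":{"type":"number"}},"required":["deltas"]}

```bash
mkdir -p pics; cat > h.py <<'E'
import numpy as np, cv2
from scipy.spatial.transform import Rotation as R
from plant import bot, vision, job
def T_tool():
    o=bot.get_obs(); T=np.eye(4); T[:3,:3]=R.from_euler('xyz',o['tcp_rot']).as_matrix(); T[:3,3]=o['tool_pos']; return T
def cap(name):
    T=T_tool(); p=vision.capture(name)
    p['c2w']=T@np.array(p['mount']) if name=='wrist' else np.linalg.inv(p['world_to_cam'])
    return p
def save(p,f,crop=None,scale=1):
    im=cv2.cvtColor(p['img'],cv2.COLOR_RGB2BGR)
    if crop: x0,y0,x1,y1=crop; im=im[y0:y1,x0:x1]
    if scale!=1: im=cv2.resize(im,None,fx=scale,fy=scale,interpolation=cv2.INTER_CUBIC)
    cv2.imwrite('pics/'+f,im)
def w(p,xyz): return (p['c2w']@np.r_[xyz,1])[:3]
def pix(p,X):
    c=np.linalg.inv(p['c2w'])@np.r_[X,1]; q=np.array(p['camera_matrix'])@c[:3]; return q[:2]/q[2]
def onplane(p,uv,z):
    d=p['c2w'][:3,:3]@np.linalg.inv(p['camera_matrix'])@np.r_[uv,1]; c=p['c2w'][:3,3]
    return c+d*(z-c[2])/d[2]
def found(p,n,k=4):
    for f in vision.find_in(p,n)[:k]:
        X=w(p,f['xyz']); print(n,round(f['confidence'],2),X.round(0),pix(p,X).round(0))
E
cat > a.py <<'E'
from h import *
o=bot.get_obs(); print(o)
for c in ['scene','side']:
    p=cap(c); save(p,c+'0.png'); print(c,p['c2w'].round(2).tolist())
    for n in ['jar_red_center','jar_yellow_center','crate','handle','trigger_lever','near_jaw','far_jaw','cell_near','cell_far','clamp']: found(p,n)
print(T_tool().round(2))
E
python3 a.py
```

```text
{'time': 0.0, 'joint_positions': array([-1.29799761e+00,  3.42732141e-01,  1.52504229e+00,  1.51138998e-06,
        1.27540041e+00, -1.45988440e-01]), 'dq': array([-1.41597661e-03,  1.98523481e-04, -4.51185089e-05, -4.38800300e-04,
        9.45247929e-05, -3.14217228e-04]), 'tau': array([ 6.98400145e-04, -4.31239271e+01, -2.44222051e+01,  7.17535196e-02,
        5.59863774e-02, -1.15131074e-04]), 'tool_pos': array([ 213.40804229, -479.22277353,  234.0312497 ]), 'tcp_rot': array([-1.57236147e+00,  2.31591207e-04, -2.72280612e+00]), 'contact_force': array([ 0.76305283, -0.07336415,  0.65941909]), 'moment': array([-0.00516205,  0.02409483,  0.00242581]), 'grip_width': 92.03279087913857}
scene [[0.52, 0.64, -0.56, 1188.35], [0.85, -0.41, 0.33, -346.81], [-0.02, -0.65, -0.76, 983.05], [0.0, 0.0, 0.0, 1.0]]
jar_red_center 0.95 [ 484. -319.   70.] [199. 253.]
jar_red_center 0.8 [ 637. -409.   76.] [185. 314.]
jar_red_center 0.74 [ 565. -269.   74.] [229. 266.]
jar_red_center 0.73 [ 563. -360.   66.] [195. 284.]
jar_yellow_center 0.62 [470. 347.  63.] [394. 160.]
crate 0.78 [551.  58.  72.] 
[... 1243 characters left out ...]
326. 220.]
handle 0.64 [526. -90. 126.] [353. 177.]
trigger_lever 0.72 [ 319. -167.   12.] [426. 212.]
trigger_lever 0.48 [536. -62. 102.] [345. 189.]
far_jaw 0.53 [ 743. -147.   17.] [296. 185.]
cell_near 0.81 [535.  64.  79.] [328. 220.]
cell_near 0.21 [448. 368.  68.] [306. 321.]
cell_far 0.84 [541.  64.  78.] [326. 220.]
cell_far 0.7 [ 645. -297.   39.] [340. 165.]
cell_far 0.67 [ 537. -342.   61.] [375. 159.]
clamp 0.7 [514. 103.  11.] [329. 251.]
clamp 0.4 [535.  64.  79.] [328. 220.]
[[-9.1000e-01  0.0000e+00  4.1000e-01  2.1352e+02]
 [-4.1000e-01 -0.0000e+00 -9.1000e-01 -4.7963e+02]
 [ 0.0000e+00 -1.0000e+00  0.0000e+00  2.3474e+02]
 [ 0.0000e+00  0.0000e+00  0.0000e+00  1.0000e+00]]
```

View pics/scene0.png

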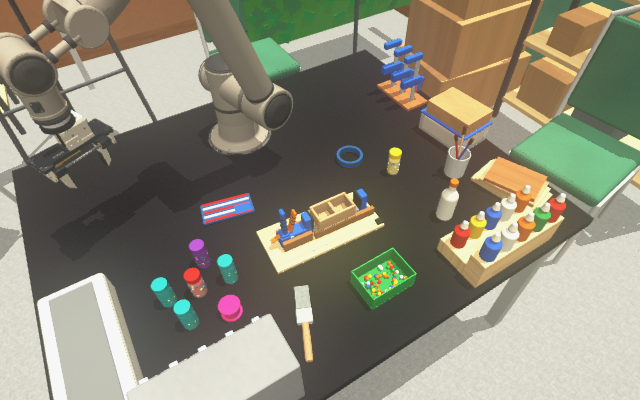

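```bash
python3 - <<'E'
import cv2,numpy as np
a=cv2.imread('pics/scene0.png')[215:345,150:270]; b=cv2.imread('pics/side0.png')[125:255,270:450]
a=cv2.resize(a,None,fx=3,fy=3,interpolation=2); b=cv2.resize(b,None,fx=2.4,fy=2.4,interpolation=2)
h=max(a.shape[0],b.shape[0]); f=lambda i:cv2.copyMakeBorder(i,0,h-i.shape[0],0,0,0)
cv2.imwrite('pics/crop1.png',np.hstack([f(a),f(b)]))
E
```

```text
(no output)
```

View pics/crop1.png

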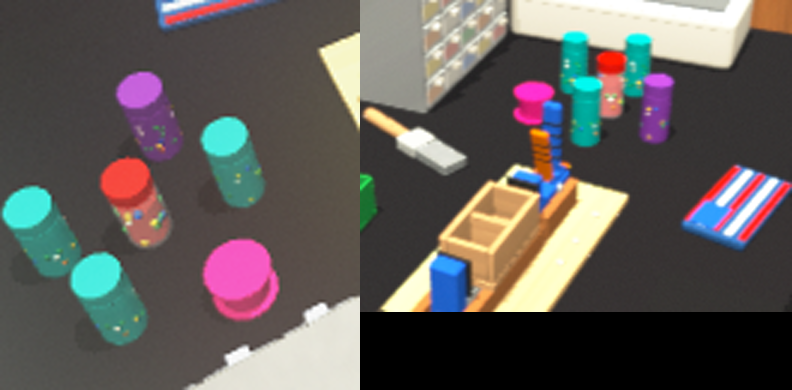

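The red-lidded jar is at scene pixel (195,283), in the middle of the group. Its look-alikes are purple at (200,253) and teal at (229,268), (163,292) and (186,314). Only the (195,283) jar has a red lid and a clear body, so it is the one meant. The yellow jar stands alone at (395,160).

```bash
cat > b.py <<'E'
from h import *
P=[cap('scene'),cap('side')]
C=np.load('/dev/null') if 0 else None
# lid tops by hue: colour segmentation, topmost ellipse ~ lid; intersect with lid mid plane z=84
lids={'red':[(0,6),(174,180)],'yellow':[(24,32)],'teal':[(84,92)],'purple':[(136,148)]}
for n,rs in lids.items():
    for p,c in zip(P,['scene','side']):
        h=cv2.cvtColor(p['img'],cv2.COLOR_RGB2HSV); m=np.zeros(h.shape[:2],np.uint8)
        for a,b in rs: m|=cv2.inRange(h,(a,150,110),(b,255,255))
        k,_,s,ce=cv2.connectedComponentsWithStats(m)
        for i in range(1,k):
            if s[i,4]<40 : continue
            X=onplane(p,ce[i],84)
            if abs(X[1])>500 or not 300<X[0]<720: continue
            print(n,c,ce[i].round(0),s[i,4],X.round(0))
E
python3 b.py
```

```text
red scene [224. 199.] 96 [ 351. -190.   84.]
red scene [218. 209.] 55 [ 378. -219.   84.]
red scene [221. 217.] 61 [ 410. -224.   84.]
red scene [192. 276.] 231 [ 548. -359.   84.]
red side [374. 151.] 108 [ 546. -359.   84.]
red side [418. 203.] 69 [337. -98.  84.]
red side [431. 204.] 40 [ 303. -103.   84.]
yellow scene [395. 152.] 99 [457. 361.  84.]
yellow side [303. 310.] 402 [459. 359.  84.]
teal scene [224. 260.] 150 [ 549. -271.   84.]
teal scene [159. 284.] 183 [ 528. -439.   84.]
teal scene [181. 307.] 200 [ 617. -410.   84.]
teal side [362. 161.] 489 [ 559. -269.   84.]
teal side [385. 148.] 164 [ 517. -394.   84.]
purple side [393. 168.] 233 [ 452. -263.   84.]
```

Call:
arm_command(
  deltas=[
    [-0.044, 0, 0.003, 0],
    [-0.044, 0, 0.003, 0],
    [-0.044, 0, 0.003, 0],
    [-0.044, 0, 0.003, 0],
    [-0.044, 0, 0.003, 0],
  ],
  claw=80,
)

```text
time: 1.7
tool_pos: [422.2, -403.1, 234.8]
tcp_rot: [-1.57, -0.0, -2.723]
contact_force: [-0.3, -0.3, 0.3]
grip_width: 63.2
```

Call:
arm_command(
  deltas=[
    [-0.044, 0, 0.003, 0],
    [-0.044, 0, 0.003, 0],
    [-0.045, 0.01, 0.003, 0],
    [0, 0.01, 0, 0],
    [0, 0, 0, 0],
  ],
)

```text
time: 2.2
tool_pos: [545.7, -356.8, 212.4]
tcp_rot: [-1.574, -0.002, -2.721]
contact_force: [-0.4, -0.3, 0.5]
grip_width: 62.7
```

```bash
cat > c.py <<'E'
from h import *
import sys
p=cap('wrist'); save(p,sys.argv[1]+'.png'); T=T_tool(); print(T.round(3).tolist(), np.array(p['mount']).round(2).tolist())
for n in sys.argv[2:]: found(p,n,5)
E
python3 c.py w1 jar_red_center
```

```text
[[-0.913, -0.002, 0.407, 545.144], [-0.407, 0.001, -0.913, -357.698], [0.002, -1.0, -0.002, 213.588], [0.0, 0.0, 0.0, 1.0]] [[-0.0, 0.96, 0.27, -74.11], [-0.0, -0.27, 0.96, -150.8], [1.0, 0.0, 0.0, 0.34], [0.0, 0.0, 0.0, 1.0]]
jar_red_center 0.9 [ 557. -278.   88.] [228. 138.]
jar_red_center 0.74 [ 552. -360.   93.] [319. 187.]
jar_red_center 0.69 [ 543. -422.   76.] [378. 218.]
jar_red_center 0.65 [ 486. -324.   61.] [255. 225.]
jar_red_center 0.58 [ 621. -405.   89.] [407. 131.]
```

View pics/w1.png

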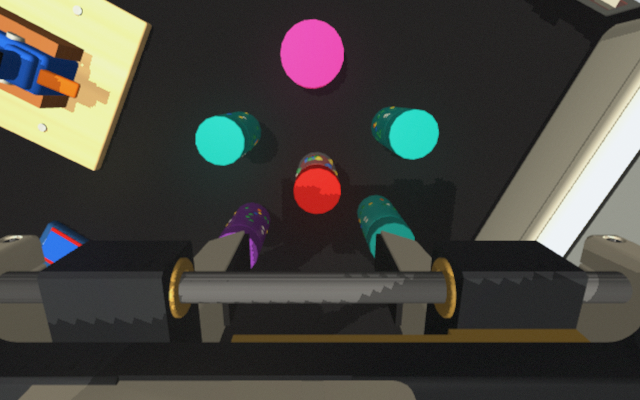

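The red lid sits at pixel (317,190), ringed by teal at (220,140), (413,134) and (385,225) and purple at (245,230).

```bash
python3 - <<'E'
from h import *
p=cap('wrist'); T=T_tool()
for uv in [(317,190),(220,140),(413,134)]: print(uv,onplane(p,uv,90).round(1))
X=onplane(p,(317,190),90); print('tool delta',(T[:3,:3].T@(X-T[:3,3])).round(1))
E
```

```text
(317, 190) [ 547.3 -362.3   90. ]
(220, 140) [ 553.4 -274.3   90. ]
(413, 134) [ 620.5 -413.2   90. ]
tool delta [ -0.8 125.3   4.1]
```

Call:
arm_command(
  deltas=[
    [0, 0.035, 0.003, 0],
    [0, 0.035, 0, 0],
    [0, 0.035, 0, 0],
    [0, 0.03, 0, 0],
    [0, 0.019, 0, 0],
  ],
)

```text
time: 2.85
tool_pos: [545.2, -361.5, 59.3]
tcp_rot: [-1.572, -0.001, -2.725]
contact_force: [0.1, 0.1, 0.5]
grip_width: 63.2
```

Call:
arm_command(
  deltas=[
    [0, 0, 0, 0],
    [0, 0, 0, 0],
    [0, 0, 0, 0],
    [0, 0, 0, 0],
    [0, 0, 0, 0],
  ],
  claw=255,
)

```text
time: 3.35
tool_pos: [547.7, -361.6, 62.8]
tcp_rot: [-1.567, 0.001, -2.723]
contact_force: [-0.2, 0.3, 7.6]
grip_width: 39.5
```

Call:
arm_command(
  deltas=[
    [0, -0.02, 0, 0],
    [0, -0.04, 0, 0],
    [0, -0.04, 0, 0],
    [0, -0.04, 0, 0],
    [0, -0.03, 0, 0],
  ],
)

```text
time: 3.85
tool_pos: [547.3, -360.9, 234.0]
tcp_rot: [-1.568, 0.001, -2.723]
contact_force: [-0.3, -1.1, -1.5]
grip_width: 39.7
```

Call:
arm_command(
  deltas=[
    [-0.0177, -0.005, -0.0388, 0],
    [-0.0177, -0.005, -0.0388, 0],
    [-0.0177, -0.005, -0.0388, 0],
    [-0.0177, -0.005, -0.0388, 0],
    [-0.0177, 0, -0.0388, 0],
  ],
)

```text
time: 4.35
tool_pos: [548.9, -145.9, 251.8]
tcp_rot: [-1.57, 0.001, -2.723]
contact_force: [0.9, 0.6, -1.1]
grip_width: 39.8
```

Call:
arm_command(
  deltas=[
    [-0.0177, 0, -0.0388, 0],
    [-0.0177, 0, -0.0388, 0],
    [-0.0177, 0, -0.0388, 0],
    [0, 0, 0, -8.2],
    [0, 0, 0, -8.2],
  ],
)

```text
time: 4.85
tool_pos: [549.9, -17.8, 251.1]
tcp_rot: [-1.57, 0.0, -2.428]
contact_force: [-0.5, -0.2, -0.7]
grip_width: 39.6
```

Call:
arm_command(
  deltas=[
    [0, 0, 0, -8.2],
    [0, 0, 0, -8.2],
    [0, 0, 0, -8.2],
    [0, 0, 0, -8.2],
    [0, 0, 0, -8.2],
  ],
)

```text
time: 5.35
tool_pos: [549.9, -19.5, 250.9]
tcp_rot: [-1.571, -0.0, -1.715]
contact_force: [-0.1, 0.7, -0.9]
grip_width: 39.3
```

Call:
arm_command(
  deltas=[
    [0, 0, 0, -8.2],
    [0, 0, 0, 0],
    [0, 0, 0, 0],
  ],
)

```text
time: 5.65
tool_pos: [550.0, -19.5, 250.8]
tcp_rot: [-1.571, -0.0, -1.582]
contact_force: [-0.1, -0.1, -1.2]
grip_width: 39.4
```

```bash
python3 c.py w2 crate near_jaw far_jaw handle
```

```text
[[-0.01, 0.0, 1.0, 550.074], [-1.0, -0.0, -0.01, -19.557], [0.0, -1.0, 0.0, 250.834], [0.0, 0.0, 0.0, 1.0]] [[-0.0, 0.96, 0.27, -73.53], [0.0, -0.27, 0.96, -150.8], [1.0, 0.0, -0.0, 0.57], [0.0, 0.0, 0.0, 1.0]]
crate 0.66 [552.  68.  64.] [313.  83.]
crate 0.28 [550. 137.  37.] [310.   9.]
near_jaw 0.86 [540. -15.  95.] [301. 177.]
```

View pics/w2.png

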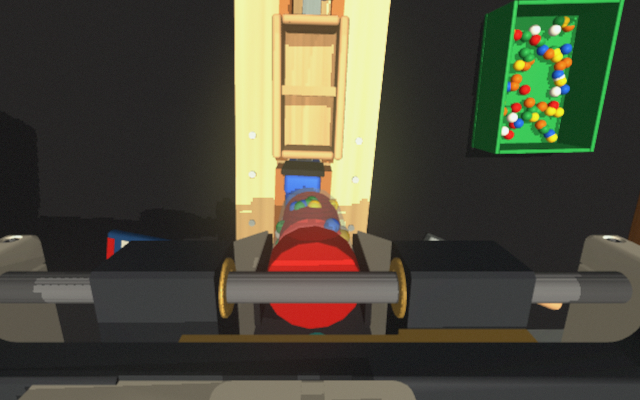

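```bash
python3 - <<'E'
from h import *
p=cap('wrist'); save(p,'crop2.png',(220,0,400,190),3.1)
E
```

```text
(no output)
```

View pics/crop2.png

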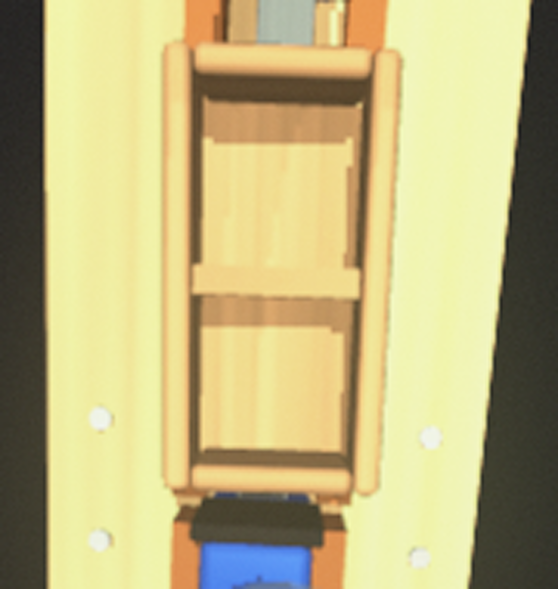

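```bash
python3 - <<'E'
from h import *
p=cap('wrist'); T=T_tool()
q={}
for n,x,y,z in [('NL',164,485,92),('NR',378,493,92),('FL',164,42,92),('FR',403,50,92),('dL',192,278,92),('dR',360,282,92),('padL',192,510,94),('padR',322,515,94),
 ('inNL',192,470,92),('inNR',352,478,92),('inFL',192,70,92),('inFR',368,76,92)]:
    q[n]=onplane(p,(220+x/3.1,y/3.1),z); print(n,q[n].round(1))
c=sum(q[k] for k in('NL','NR','FL','FR'))/4; print('centre',c)
a=(q['FL']+q['FR']-q['NL']-q['NR'])[:2]; print('len',np.linalg.norm(a)/2,'yaw deg from y',np.degrees(np.arctan2(-a[0],a[1])))
u=a/np.linalg.norm(a)
print('near',c[:2]-28*u,'far',c[:2]+28*u)
E
```

```text
NL [514.8   3.5  92. ]
NR [577.8   0.7  92. ]
FL [519.3 121.1  92. ]
FR [582.4 118.7  92. ]
dL [524.8  61.6  92. ]
dR [571.7  60.2  92. ]
padL [523.   -3.6  94. ]
padR [561.2  -5.4  94. ]
inNL [523.2   7.9  92. ]
inNR [570.1   5.2  92. ]
inFL [526.5 114.3  92. ]
inFR [573.2 112.5  92. ]
centre [548.57007284  60.99544646  92.        ]
len 117.88543638844573 yaw deg from y -2.2114914277365036
near [547.48960258  33.01630095] far [549.65054311  88.97459198]
```

Call:
arm_command(
  deltas=[
    [-0.036, 0, -0.0005, -0.5],
    [-0.036, 0, -0.0005, -0.5],
    [-0.0365, 0.01, -0.0006, -0.5],
    [0, 0.035, 0, 0],
    [0, 0.035, 0, 0],
  ],
)

```text
time: 6.5
tool_pos: [548.7, 90.3, 170.5]
tcp_rot: [-1.568, -0.0, -1.55]
contact_force: [0.1, -0.4, -0.5]
grip_width: 39.6
```

Call:
arm_command(
  deltas=[
    [0, 0, 0, 0],
    [0, 0, 0, 0],
  ],
)

```text
time: 6.7
tool_pos: [548.5, 88.8, 171.2]
tcp_rot: [-1.571, -0.0, -1.552]
contact_force: [0.2, 0.4, 0.1]
grip_width: 39.6
```

```bash
python3 - <<'E'
from h import *
o=bot.get_obs(); print(o['tool_pos'],o['tcp_rot'],o['contact_force'])
a=cap('side'); save(a,'s2.png',(250,130,410,290),3)
b=cap('scene'); save(b,'sc2.png',(260,110,420,270),3)
A=cv2.imread('pics/s2.png');B=cv2.imread('pics/sc2.png'); cv2.imwrite('pics/m2.png',cv2.resize(np.hstack([A,B]),(800,400)))
E
```

```text
[548.52686767  88.82132966 171.17352419] [-1.57131705e+00 -8.50259056e-05 -1.55208365e+00] [0.18477548 0.39249901 0.0566568 ]
```

View pics/m2.png

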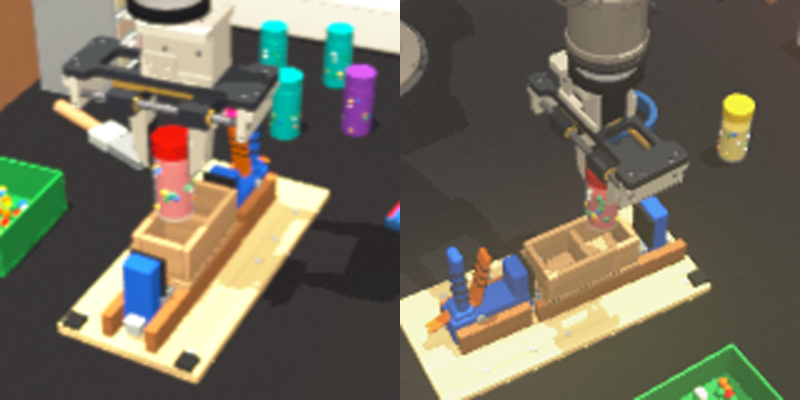

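Both views show the red jar upright over the far cell, at crop pixels (170,210) and (600,215). I'm lowering it in.

Call:
arm_command(
  deltas=[
    [0, 0.012, 0.001, 0],
    [0, 0.012, 0, 0],
    [0, 0.012, 0, 0],
    [0, 0.012, 0, 0],
    [0, 0, 0, 0],
  ],
)

```text
time: 7.3
tool_pos: [548.0, 88.8, 120.3]
tcp_rot: [-1.575, -0.0, -1.552]
contact_force: [0.2, 0.5, -2.1]
grip_width: 39.4
```

Call:
arm_command(
  deltas=[
    [0, 0.005, 0, 0],
    [0, 0.004, 0, 0],
    [0, 0, 0, 0],
    [0, 0, 0, 0],
  ],
)

```text
time: 7.7
tool_pos: [549.5, 88.9, 113.9]
tcp_rot: [-1.57, -0.0, -1.552]
contact_force: [0.4, 0.0, -0.8]
grip_width: 39.8
```

Call:
arm_command(
  deltas=[
    [0, 0.002, 0, 0],
    [0, 0.0015, 0, 0],
    [0, 0, 0, 0],
    [0, 0, 0, 0],
  ],
)

```text
time: 8.1
tool_pos: [549.6, 88.9, 110.8]
tcp_rot: [-1.57, -0.0, -1.552]
contact_force: [-0.6, -0.2, 4.0]
grip_width: 39.7
```

Call:
arm_command(
  deltas=[
    [0, 0.001, 0, 0],
    [0, 0, 0, 0],
    [0, 0, 0, 0],
  ],
)

```text
time: 8.4
tool_pos: [549.6, 88.9, 110.7]
tcp_rot: [-1.569, -0.0, -1.552]
contact_force: [-3.7, -0.1, 11.6]
grip_width: 39.5
```

Call:
arm_command(
  deltas=[
    [0, -0.001, 0, 0],
    [0, 0, 0, 0],
    [0, 0, 0, 0],
    [0, 0, 0, 0],
  ],
  claw=80,
)

```text
time: 8.8
tool_pos: [549.2, 88.9, 109.9]
tcp_rot: [-1.571, -0.0, -1.552]
contact_force: [0.6, -0.2, 0.3]
grip_width: 62.1
```

Call:
arm_command(
  deltas=[
    [0, -0.015, 0, 0],
    [0, -0.03, 0, 0],
    [0, -0.04, 0, 0],
    [0, -0.035, 0, 0],
    [0, 0, 0, 0],
  ],
)

```text
time: 9.3
tool_pos: [551.8, 89.1, 235.3]
tcp_rot: [-1.561, 0.0, -1.552]
contact_force: [0.0, 0.4, -0.3]
grip_width: 63.3
```

Call:
arm_command(
  deltas=[
    [-0.039, 0, -0.0123, 0],
    [-0.039, 0, -0.0123, 0],
    [-0.039, 0, -0.0123, 0],
    [-0.039, 0, -0.0123, 0],
    [-0.039, 0, -0.0123, 0],
  ],
)

```text
time: 9.8
tool_pos: [483.2, 284.0, 229.2]
tcp_rot: [-1.572, -0.001, -1.552]
contact_force: [1.3, 0.2, -0.1]
grip_width: 63.3
```

Call:
arm_command(
  deltas=[
    [-0.039, 0.01, -0.0123, 0],
    [-0.039, 0.01, -0.0122, 0],
    [0, 0, 0, 0],
    [0, 0, 0, 0],
  ],
)

```text
time: 10.2
tool_pos: [457.4, 360.6, 208.9]
tcp_rot: [-1.572, -0.002, -1.549]
contact_force: [0.7, -0.8, 1.2]
grip_width: 63.4
```

```bash
python3 - <<'E'
from h import *
T=T_tool(); print(T[:3,3])
p=cap('wrist'); found(p,'jar_yellow_center')
h=cv2.cvtColor(p['img'],cv2.COLOR_RGB2HSV); m=cv2.inRange(h,(22,150,110),(34,255,255))
k,_,s,ce=cv2.connectedComponentsWithStats(m)
for i in range(1,k):
    if s[i,4]>100: X=onplane(p,ce[i],90); print(ce[i],s[i],X,(T[:3,:3].T@(X-T[:3,3])).round(1))
c=cap('side'); save(c,'s3.png',(240,130,400,400),2.2); save(p,'w3.png')
A=cv2.imread('pics/s3.png');B=cv2.imread('pics/w3.png'); B=cv2.resize(B,(448,280))
B=cv2.copyMakeBorder(B,0,A.shape[0]-280,0,0,0); cv2.imwrite('pics/m3.png',np.hstack([A,B]))
E
```

```text
[457.35249766 360.60527752 208.89051277]
jar_yellow_center 0.65 [461. 368.  88.] [317. 183.]
[316.47897623 196.87568556] [292 169  49  51 547] [461.17717484 356.43809401  90.        ] [  4.1 118.9   3.9]
```

View pics/m3.png

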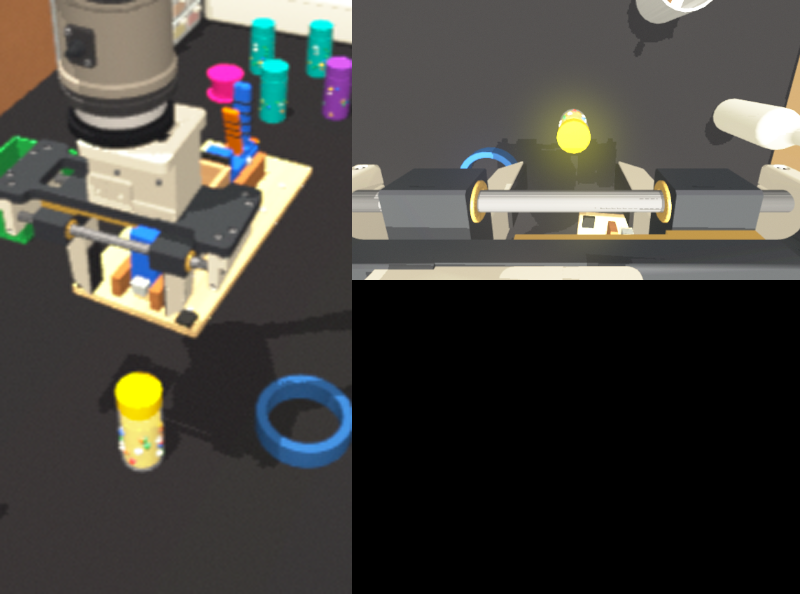

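Call:
arm_command(
  deltas=[
    [0.002, 0.035, 0.0025, 0],
    [0, 0.035, 0, 0],
    [0, 0.035, 0, 0],
    [0, 0.03, 0, 0],
    [0, 0.014, 0, 0],
  ],
)

```text
time: 10.85
tool_pos: [460.2, 356.3, 58.8]
tcp_rot: [-1.574, -0.002, -1.554]
contact_force: [-0.1, -0.1, -0.3]
grip_width: 63.3
```

Call:
arm_command(
  deltas=[
    [0, 0, 0, 0],
    [0, 0, 0, 0],
  ],
)

```text
time: 11.05
tool_pos: [461.8, 358.2, 62.4]
tcp_rot: [-1.569, 0.001, -1.553]
contact_force: [-0.2, 0.2, 0.9]
grip_width: 62.8
```

```bash
python3 - <<'E'
from h import *
T=T_tool(); print(T[:3,3])
p=cap('wrist'); save(p,'w4.png',(200,130,440,330),2.5)
E
```

```text
[461.76870705 358.2406639   62.40452167]
```

View pics/w4.png

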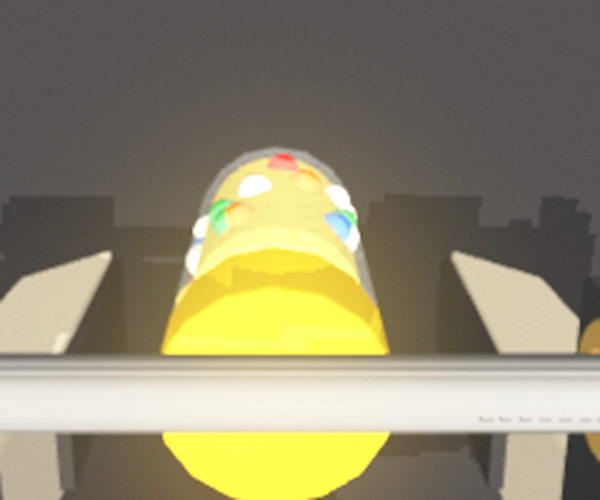

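```bash
python3 - <<'E'
from h import *
p=cap('wrist'); t=np.linspace(0,6.28,90)
for y in (354,356,358,360):
    q=np.array([pix(p,[460+20*np.cos(a),y+20*np.sin(a),90]) for a in t]); print(y,q.min(0),q.max(0))
    b=np.array([pix(p,[460+20*np.cos(a),y+20*np.sin(a),0]) for a in t]); print('   base',b.min(0),b.max(0))
E
```

```text
354 [257.31366205 251.41415122] [354.77584834 337.44192659]
   base [278.04335913 191.88728542] [338.26570843 248.6525201 ]
356 [257.19578303 246.74553071] [355.03896839 333.44698847]
   base [278.02065352 188.90160534] [338.38825369 245.94086612]
358 [257.07697834 242.03884746] [355.30415325 329.42193558]
   base [277.99783808 185.90114789] [338.51139149 243.21642405]
360 [256.95723703 237.29363408] [355.57142734 325.36642611]
   base [277.97491201 182.88580308] [338.63512611 240.4791032 ]
```

The jar stands between the fingers, with its lid centre at about pixel (310,287). In y it is within about 1 mm of the TCP. Closing.

Call:
arm_command(
  deltas=[
    [0, 0, 0, 0],
    [0, 0, 0, 0],
    [0, 0, 0, 0],
    [0, 0, 0, 0],
    [0, 0, 0, 0],
  ],
  claw=255,
)

```text
time: 11.65
tool_pos: [460.8, 358.4, 61.6]
tcp_rot: [-1.57, 0.0, -1.552]
contact_force: [-0.8, -0.5, 3.5]
grip_width: 39.4
```

Call:
arm_command(
  deltas=[
    [0, -0.02, 0, 0],
    [0, -0.045, 0, 0],
    [0, -0.045, 0, 0],
    [0, -0.045, 0, 0],
    [0, -0.04, 0, 0],
  ],
)

```text
time: 12.15
tool_pos: [460.5, 358.2, 258.3]
tcp_rot: [-1.57, 0.0, -1.552]
contact_force: [1.0, 0.6, -1.3]
grip_width: 39.4
```

Call:
arm_command(
  deltas=[
    [0.0422, 0, 0.009, 0],
    [0.0422, 0, 0.009, 0],
    [0.0422, 0, 0.009, 0],
    [0.0422, 0, 0.009, 0],
    [0.0422, 0, 0.009, 0],
  ],
)

```text
time: 12.65
tool_pos: [509.6, 146.5, 255.9]
tcp_rot: [-1.571, -0.0, -1.551]
contact_force: [1.7, -0.2, -1.1]
grip_width: 39.6
```

Call:
arm_command(
  deltas=[
    [0.0422, 0, 0.009, 0],
    [0.0422, 0, 0.009, 0],
    [0.0422, 0, 0.009, 0],
    [0.0422, 0, 0.0094, 0],
    [0, 0, 0, 0],
  ],
)

```text
time: 13.15
tool_pos: [550.0, -24.8, 255.5]
tcp_rot: [-1.571, -0.002, -1.557]
contact_force: [0.4, 1.7, -1.2]
grip_width: 39.4
```

Call:
arm_command(
  deltas=[
    [0, 0, 0, 0],
  ],
)

```text
time: 13.25
tool_pos: [549.1, -20.6, 255.6]
tcp_rot: [-1.572, 0.001, -1.554]
contact_force: [-1.0, 0.2, -1.8]
grip_width: 39.4
```

```bash
python3 - <<'E'
from h import *
T=T_tool(); print(T[:3,3])
p=cap('wrist'); save(p,'w5.png',(220,0,400,190),3.1)
c=p['c2w']; np.save('c2w5.npy',c)
E
```

```text
[549.09021293 -20.58372377 255.59937993]
```

View pics/w5.png

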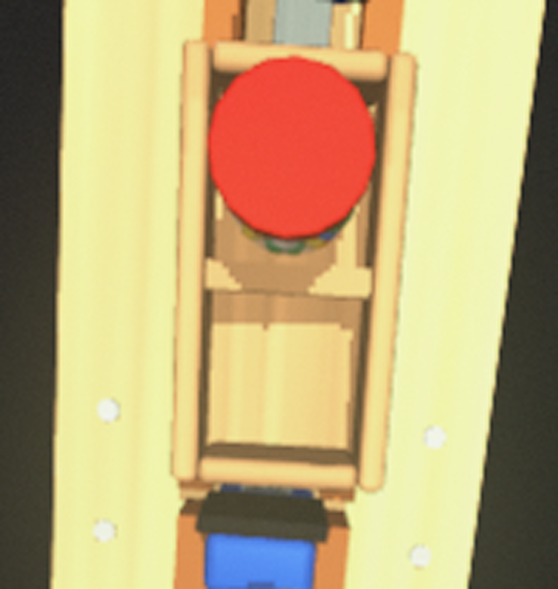

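The red jar stands in the far cell, with its lid at crop pixel (293,148). The near cell is free, centred at about (283,380).

```bash
python3 - <<'E'
from h import *
p=cap('wrist'); T=T_tool(); q=[]
for x,y in [(172,480),(384,490),(184,40),(416,54)]: q.append(onplane(p,(220+x/3.1,y/3.1),92)); print(q[-1].round(1))
c=sum(q)/4; a=(q[2]+q[3]-q[0]-q[1])[:2]; u=a/np.linalg.norm(a); print(c,np.linalg.norm(a)/2,np.degrees(u))
n=c[:2]-28*u; print('near',n,'far',c[:2]+28*u,'lid',onplane(p,(220+293/3.1,148/3.1),138))
d=np.r_[n,T[2,3]]-T[:3,3]; print('tool delta',T[:3,:3].T@d)
E
```

```text
[514.7   3.4  92. ]
[578.1   1.6  92. ]
[519.1 122.   92. ]
[581.4 119.8  92. ]
[548.32329814  61.70035315  92.        ] 118.48293548474823 [ 1.84491612 57.26606879]
near [547.42170204  33.71487255] far [549.22489424  89.68583375] lid [548.77353386  89.66213827 138.        ]
tool delta [-5.26907270e+01  2.70526636e-02 -5.12034779e-01]
```

Call:
arm_command(
  deltas=[
    [-0.027, 0, -0.0005, 0],
    [-0.027, 0.01, 0, 0],
    [0, 0.035, 0, 0],
    [0, 0.035, 0, 0],
    [0, 0, 0, 0],
  ],
)

```text
time: 13.85
tool_pos: [544.5, 36.1, 172.1]
tcp_rot: [-1.58, 0.001, -1.549]
contact_force: [-0.7, 0.6, -2.3]
grip_width: 39.8
```

Call:
arm_command(
  deltas=[
    [0, 0, 0, 0],
    [0, 0, 0, 0],
  ],
)

```text
time: 14.05
tool_pos: [548.9, 34.5, 178.3]
tcp_rot: [-1.567, -0.0, -1.551]
contact_force: [0.1, -0.3, -0.7]
grip_width: 39.5
```

Call:
arm_command(
  deltas=[
    [0, 0.012, -0.001, 0],
    [0, 0.012, 0, 0],
    [0, 0.012, 0, 0],
    [0, 0.012, 0, 0],
    [0, 0, 0, 0],
  ],
)

```text
time: 14.55
tool_pos: [545.5, 34.0, 125.9]
tcp_rot: [-1.575, 0.0, -1.552]
contact_force: [-0.2, 0.2, -1.4]
grip_width: 39.9
```

Call:
arm_command(
  deltas=[
    [0, 0.007, 0, 0],
    [0, 0.004, 0, 0],
    [0, 0, 0, 0],
    [0, 0, 0, 0],
  ],
)

```text
time: 14.95
tool_pos: [546.9, 34.0, 117.4]
tcp_rot: [-1.57, -0.0, -1.552]
contact_force: [-0.9, 1.3, -1.3]
grip_width: 39.6
```

Call:
arm_command(
  deltas=[
    [0, 0.002, 0, 0],
    [0, 0.002, 0, 0],
    [0, 0, 0, 0],
    [0, 0, 0, 0],
  ],
)

```text
time: 15.35
tool_pos: [546.8, 34.0, 113.2]
tcp_rot: [-1.571, -0.0, -1.552]
contact_force: [0.8, -0.1, -1.6]
grip_width: 39.6
```

Call:
arm_command(
  deltas=[
    [0, 0.002, 0, 0],
    [0, 0.001, 0, 0],
    [0, 0, 0, 0],
    [0, 0, 0, 0],
  ],
)

```text
time: 15.75
tool_pos: [546.7, 34.0, 110.1]
tcp_rot: [-1.571, -0.0, -1.552]
contact_force: [0.6, -0.2, -1.3]
grip_width: 39.6
```

Call:
arm_command(
  deltas=[
    [0, 0.001, 0, 0],
    [0, 0, 0, 0],
    [0, 0, 0, 0],
  ],
)

```text
time: 16.05
tool_pos: [546.9, 34.0, 109.6]
tcp_rot: [-1.57, -0.0, -1.552]
contact_force: [-1.0, -0.6, 2.2]
grip_width: 39.5
```

Call:
arm_command(
  deltas=[
    [0, 0, 0, 0],
    [0, 0, 0, 0],
    [0, 0, 0, 0],
    [0, 0, 0, 0],
  ],
  claw=80,
)

```text
time: 16.45
tool_pos: [546.8, 34.1, 109.1]
tcp_rot: [-1.571, -0.0, -1.552]
contact_force: [-0.1, -0.1, 0.1]
grip_width: 61.9
```

Call:
arm_command(
  deltas=[
    [0, -0.015, 0, 0],
    [0, -0.04, 0, 0],
    [0, -0.045, 0, 0],
    [0.04, -0.04, 0, 0],
    [0.04, 0, 0, 0],
  ],
  claw=80,
)

```text
time: 16.95
tool_pos: [550.6, -41.5, 250.3]
tcp_rot: [-1.56, -0.002, -1.549]
contact_force: [0.8, -0.0, -0.9]
grip_width: 63.1
```

Call:
arm_command(
  deltas=[
    [0.04, 0, 0, 0],
    [0, 0, 0, 0],
    [0, 0, 0, 0],
  ],
  claw=0,
)

```text
time: 17.25
tool_pos: [548.8, -81.9, 244.3]
tcp_rot: [-1.571, 0.0, -1.554]
contact_force: [-0.5, -0.0, -0.0]
grip_width: 82.8
```

```bash
python3 - <<'E'
from h import *
T=T_tool(); print(T[:3,3])
p=cap('wrist'); save(p,'w6.png',(200,0,440,260),2.3)
for n in ['handle','trigger_lever','near_jaw']: found(p,n,2)
np.save('c6.npy',p['c2w'])
E
```

```text
[548.80057071 -81.88189358 244.30107451]
handle 0.65 [536. -88. 137.] [295. 204.]
handle 0.59 [538. -12.  34.] [303. 102.]
trigger_lever 0.9 [541. -57. 134.] [302. 164.]
near_jaw 0.64 [540. -22.  97.] [303. 116.]
near_jaw 0.64 [547.  31. 139.] [312.  40.]
```

View pics/w6.png

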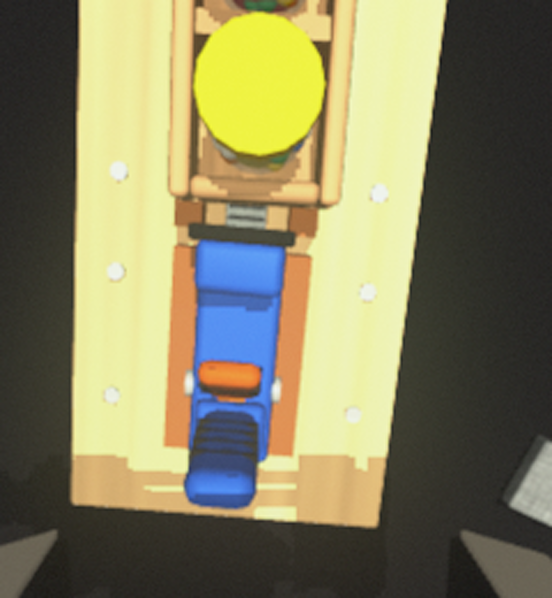

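The yellow jar is in the near cell, with its lid at crop pixel (260,85). The handle top is at (221,485), the trigger top at (230,376) and the near jaw at (240,268).

```bash
python3 - <<'E'
from h import *
p=cap('wrist'); T=T_tool(); print(T[:3,3], R.from_matrix(T[:3,:3]).as_euler('xyz'))
f=lambda x,y,z: onplane(p,(200+x/2.3,y/2.3),z)
for n,x,y,z in [('hL',186,490,155),('hR',257,492,155),('hback',220,507,153),('trL',200,376,135),('trR',261,378,135),('padL',190,232,94),('padR',295,238,94),('jawNearL',197,285,94),('jawNearR',282,292,94),('boardL0',78,100,12),('boardL1',72,500,12),('boardR0',440,60,12),('boardR1',378,520,12),('lidY',260,85,138)]:
    print(n,f(x,y,z).round(1))
E
```

```text
[549.01492867 -80.13763909 244.50179015] [-1.57095119e+00  1.27081722e-04 -1.55008858e+00]
hL [526.3 -88.7 155. ]
hR [549.3 -88.9 155. ]
hback [537.3 -95.  153. ]
trL [529.4 -55.1 135. ]
trR [549.8 -55.3 135. ]
padL [522.6  -8.9  94. ]
padR [561.5 -10.2  94. ]
jawNearL [525.2 -28.1  94. ]
jawNearR [557.3 -30.   94. ]
boardL0 [465.4  46.6  12. ]
boardL1 [ 454.5 -144.3   12. ]
boardR0 [626.9  66.4  12. ]
boardR1 [ 613.2 -151.8   12. ]
lidY [547.5  34.4 138. ]
```

Call:
arm_command(
  deltas=[
    [0, 0, 0, -8.54],
    [0, 0, 0, -8.54],
    [0, 0, 0, -8.54],
    [0, 0, 0, -8.54],
    [0, 0, 0, -8.54],
  ],
)

```text
time: 18.0
tool_pos: [549.1, -80.3, 244.6]
tcp_rot: [-1.571, -0.0, -0.799]
contact_force: [0.1, 0.0, 0.4]
grip_width: 91.6
```

Call:
arm_command(
  deltas=[
    [0, 0, 0, -8.54],
    [0, 0, 0, -8.54],
    [0, 0, 0, -8.54],
    [0, 0, 0, -8.54],
    [0, 0, 0, -8.54],
  ],
)

```text
time: 18.5
tool_pos: [549.1, -80.3, 244.6]
tcp_rot: [-1.571, -0.0, -0.054]
contact_force: [-0.4, -0.3, 0.4]
grip_width: 91.6
```

Call:
arm_command(
  deltas=[
    [-0.0115, 0.015, -0.0025, 0],
    [0, 0.02, 0, 0],
    [0, 0.017, 0, 0],
    [0, 0, 0, 0],
    [0, 0, 0, 0],
  ],
)

```text
time: 19.0
tool_pos: [537.6, -82.5, 192.9]
tcp_rot: [-1.571, -0.0, -0.06]
contact_force: [0.4, 0.8, 0.3]
grip_width: 91.9
```

```bash
python3 - <<'E'
from h import *
o=bot.get_obs(); print(o['tool_pos'],o['tcp_rot'],o['joint_positions'],o['grip_width'])
p=cap('wrist'); save(p,'w7.png',(160,60,480,330),2.4)
E
```

```text
[537.57977614 -82.53417089 192.92773886] [-1.57085997e+00 -4.46688067e-05 -6.01963967e-02] [-2.93248595e-01  4.12617553e-01  1.53705692e+00 -5.55430038e-05
  1.19186002e+00 -1.80382798e+00] 91.93052248481733
```

View pics/w7.png

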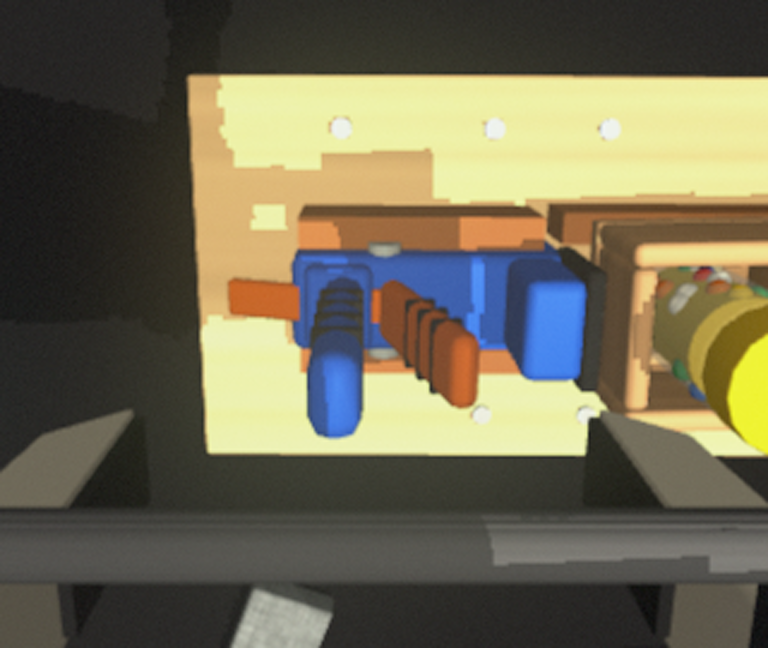

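Handle (crop x 308–362) and trigger (up to x 477) both lie between the open fingers, and the bar runs parallel to the closing direction.

```bash
python3 - <<'E'
from h import *
p=cap('wrist'); T=T_tool()
for n,x,y,z in [('hback',308,395,153),('hfront',362,395,153),('hnear(-x)',335,436,155),('hfar(+x)',335,350,155),('trig right',477,370,133),('trig -x',462,407,133),('trig+x',460,325,133)]:
    X=onplane(p,(160+x/2.4,60+y/2.4),z); print(n,X.round(1),(T[:3,:3].T@(X-T[:3,3])).round(1))
E
```

```text
hback [535.9 -97.  153. ] [ -1.3  40.6 -14.2]
hfront [536.7 -83.7 153. ] [-1.4 40.6 -0.8]
hnear(-x) [546.4 -91.  155. ] [ 8.8 38.7 -7.5]
hfar(+x) [524.  -89.4 155. ] [-13.7  38.6  -7.3]
trig right [538.8 -52.6 133. ] [-1.1 60.6 30.3]
trig -x [549.3 -56.9 133. ] [ 9.6 60.6 26.6]
trig+x [525.8 -56.8 133. ] [-13.8  60.6  25.3]
```

Call:
arm_command(
  deltas=[
    [-0.002, 0.015, -0.001, 0],
    [0, 0.02, 0, 0],
    [0, 0.02, 0, 0],
    [0, 0.015, 0, 0],
    [0, 0.006, 0, 0],
  ],
)

```text
time: 19.6
tool_pos: [535.2, -83.8, 116.1]
tcp_rot: [-1.571, 0.001, -0.061]
contact_force: [0.3, 0.1, -0.8]
grip_width: 91.8
```

Call:
arm_command(
  deltas=[
    [0, 0, 0, 0],
    [0, 0, 0, 0],
    [0, 0, 0, 0],
  ],
  claw=60,
)

```text
time: 19.9
tool_pos: [536.0, -84.1, 117.7]
tcp_rot: [-1.571, -0.002, -0.061]
contact_force: [0.6, -0.4, 0.3]
grip_width: 73.3
```

Call:
arm_command(
  deltas=[
    [0, 0, 0, 0],
    [0, 0, 0, 0],
  ],
  claw=90,
)

```text
time: 20.1
tool_pos: [535.8, -83.3, 117.4]
tcp_rot: [-1.57, -0.001, -0.061]
contact_force: [-0.4, 6.2, 5.0]
grip_width: 61.2
```

Call:
arm_command(
  deltas=[
    [0, 0, 0, 0],
    [0, 0, 0, 0],
  ],
  claw=120,
)

```text
time: 20.3
tool_pos: [535.9, -82.1, 117.8]
tcp_rot: [-1.568, -0.002, -0.061]
contact_force: [0.4, 9.9, 7.8]
grip_width: 50.3
```

Call:
arm_command(
  deltas=[
    [0, 0, 0, 0],
    [0, 0, 0, 0],
  ],
  claw=150,
)

```text
time: 20.5
tool_pos: [536.0, -82.0, 117.8]
tcp_rot: [-1.568, -0.002, -0.061]
contact_force: [0.5, 8.9, 7.7]
grip_width: 39.2
```

Call:
arm_command(
  deltas=[
    [0, 0, 0, 0],
    [0, 0, 0, 0],
    [0, 0, 0, 0],
  ],
  claw=185,
)

```text
time: 20.8
tool_pos: [535.8, -84.5, 117.8]
tcp_rot: [-1.572, -0.002, -0.061]
contact_force: [-1.9, -1.5, 7.1]
grip_width: 25.9
```

Call:
arm_command(
  deltas=[
    [0, 0, 0, 0],
    [0, 0, 0, 0],
  ],
  claw=120,
)

```text
time: 21.0
tool_pos: [535.5, -83.8, 116.8]
tcp_rot: [-1.571, -0.001, -0.061]
contact_force: [1.8, 2.6, 0.2]
grip_width: 37.4
```

Call:
arm_command(
  deltas=[
    [0, 0, 0, 0],
    [0, 0, 0, 0],
    [0, 0, 0, 0],
    [0, 0, 0, 0],
  ],
  claw=45,
)

```text
time: 21.4
tool_pos: [535.1, -84.2, 116.4]
tcp_rot: [-1.571, 0.0, -0.061]
contact_force: [-0.6, -0.5, -1.8]
grip_width: 69.1
```

Call:
arm_command(
  deltas=[
    [0, 0, 0, 0],
    [0, 0, 0, 0],
    [0, 0, 0, 0],
  ],
  claw=90,
)

```text
time: 21.7
tool_pos: [535.5, -83.3, 117.0]
tcp_rot: [-1.57, -0.001, -0.061]
contact_force: [-0.8, 4.5, 4.5]
grip_width: 60.2
```

Call:
arm_command(
  deltas=[
    [0, 0, 0, 0],
    [0, 0, 0, 0],
  ],
  claw=120,
)

```text
time: 21.9
tool_pos: [535.6, -82.8, 117.2]
tcp_rot: [-1.569, -0.001, -0.061]
contact_force: [-0.1, 9.3, 8.6]
grip_width: 50.0
```

Call:
arm_command(
  deltas=[
    [0, 0, 0, 0],
    [0, 0, 0, 0],
  ],
  claw=150,
)

```text
time: 22.1
tool_pos: [535.7, -82.5, 117.4]
tcp_rot: [-1.569, -0.001, -0.061]
contact_force: [0.4, 9.4, 7.5]
grip_width: 39.4
```

Call:
arm_command(
  deltas=[
    [0, 0, 0, 0],
    [0, 0, 0, 0],
    [0, 0, 0, 0],
  ],
  claw=185,
)

```text
time: 22.4
tool_pos: [535.7, -84.5, 117.4]
tcp_rot: [-1.572, -0.001, -0.061]
contact_force: [-0.7, -0.6, 6.8]
grip_width: 25.8
```

```bash
cat > gap.py <<'E'
from h import *
# far-jaw blue block position along the bar (x~552 line, z=95) from side and scene
for c in ['side','scene']:
    p=cap(c); h=cv2.cvtColor(p['img'],cv2.COLOR_RGB2HSV); m=cv2.inRange(h,(104,140,60),(122,255,255))
    k,_,s,ce=cv2.connectedComponentsWithStats(m)
    for i in range(1,k):
        X=onplane(p,ce[i],75)
        if s[i,4]>30 and 80<X[1]<200 and 500<X[0]<600: print(c,ce[i].round(1),s[i],X.round(1))
E
python3 gap.py
```

```text
side [311.2 239.3] [304 226  15  27 287] [542.2 148.4  75. ]
scene [354.6 195.4] [350 191  10  10  54] [537.6 147.5  75. ]
```

Call:
arm_command(
  deltas=[
    [0, 0, 0, 0],
    [0, 0, 0, 0],
  ],
  claw=120,
)

```text
time: 22.7
tool_pos: [535.4, -84.2, 116.6]
tcp_rot: [-1.571, -0.0, -0.061]
contact_force: [1.1, 2.7, -0.1]
grip_width: 37.0
```

Call:
arm_command(
  deltas=[
    [0, 0, 0, 0],
    [0, 0, 0, 0],
    [0, 0, 0, 0],
    [0, 0, 0, 0],
  ],
  claw=40,
)

```text
time: 23.1
tool_pos: [535.2, -84.2, 116.4]
tcp_rot: [-1.571, 0.0, -0.061]
contact_force: [0.3, -0.3, -0.2]
grip_width: 69.0
```

Call:
arm_command(
  deltas=[
    [0, 0, 0, 0],
    [0, 0, 0, 0],
    [0, 0, 0, 0],
  ],
  claw=90,
)

```text
time: 23.4
tool_pos: [535.5, -83.3, 117.0]
tcp_rot: [-1.57, -0.001, -0.061]
contact_force: [0.1, 3.9, 3.7]
grip_width: 60.4
```

Call:
arm_command(
  deltas=[
    [0, 0, 0, 0],
    [0, 0, 0, 0],
  ],
  claw=120,
)

```text
time: 23.6
tool_pos: [535.6, -82.4, 117.2]
tcp_rot: [-1.568, -0.001, -0.062]
contact_force: [0.4, 12.1, 7.5]
grip_width: 50.2
```

Call:
arm_command(
  deltas=[
    [0, 0, 0, 0],
    [0, 0, 0, 0],
  ],
  claw=150,
)

```text
time: 23.8
tool_pos: [535.8, -81.8, 117.6]
tcp_rot: [-1.568, -0.001, -0.061]
contact_force: [-0.0, 12.4, 11.2]
grip_width: 38.8
```

Call:
arm_command(
  deltas=[
    [0, 0, 0, 0],
    [0, 0, 0, 0],
    [0, 0, 0, 0],
  ],
  claw=185,
)

```text
time: 24.1
tool_pos: [535.7, -84.4, 117.7]
tcp_rot: [-1.572, -0.002, -0.061]
contact_force: [-2.7, -0.9, 8.6]
grip_width: 25.9
```

```bash
python3 gap.py
```

```text
side [312.8 237.4] [306 224  15  27 289] [541.7 140.4  75. ]
scene [352.1 196.6] [348 193   9   9  53] [537.7 138.4  75. ]
```

Call:
arm_command(
  deltas=[
    [0, 0, 0, 0],
    [0, 0, 0, 0],
  ],
  claw=120,
)

```text
time: 24.4
tool_pos: [535.5, -84.2, 116.8]
tcp_rot: [-1.572, -0.001, -0.061]
contact_force: [-0.3, 0.9, 0.4]
grip_width: 37.1
```

Call:
arm_command(
  deltas=[
    [0, 0, 0, 0],
    [0, 0, 0, 0],
    [0, 0, 0, 0],
    [0, 0, 0, 0],
    [0, 0, 0, 0],
  ],
  claw=40,
)

```text
time: 24.9
tool_pos: [535.3, -84.3, 116.5]
tcp_rot: [-1.571, 0.0, -0.061]
contact_force: [-0.7, 0.9, 0.3]
grip_width: 75.8
```

Call:
arm_command(
  deltas=[
    [0, 0, 0, 0],
    [0, 0, 0, 0],
    [0, 0, 0, 0],
  ],
  claw=90,
)

```text
time: 25.2
tool_pos: [535.5, -83.3, 116.9]
tcp_rot: [-1.57, -0.0, -0.061]
contact_force: [0.8, 3.7, 2.7]
grip_width: 61.0
```

Call:
arm_command(
  deltas=[
    [0, 0, 0, 0],
    [0, 0, 0, 0],
  ],
  claw=110,
)

```text
time: 25.4
tool_pos: [535.6, -81.8, 117.2]
tcp_rot: [-1.567, -0.001, -0.062]
contact_force: [-0.0, 12.9, 6.7]
grip_width: 52.8
```

Call:
arm_command(
  deltas=[
    [0, 0, 0, 0],
    [0, 0, 0, 0],
  ],
  claw=130,
)

```text
time: 25.6
tool_pos: [535.7, -79.6, 117.4]
tcp_rot: [-1.564, -0.001, -0.062]
contact_force: [0.6, 22.4, 9.4]
grip_width: 45.5
```

Call:
arm_command(
  deltas=[
    [0, 0, 0, 0],
    [0, 0, 0, 0],
  ],
  claw=145,
)

```text
time: 25.8
tool_pos: [535.7, -77.8, 117.6]
tcp_rot: [-1.561, -0.001, -0.061]
contact_force: [0.7, 28.3, 11.2]
grip_width: 40.3
```

Call:
arm_command(
  deltas=[
    [0, 0, 0, 0],
    [0, 0, 0, 0],
  ],
  claw=160,
)

```text
time: 26.0
tool_pos: [535.7, -78.9, 117.5]
tcp_rot: [-1.564, -0.001, -0.061]
contact_force: [1.4, 7.2, 1.6]
grip_width: 37.4
```

```bash
python3 gap.py
```

```text
side [312.8 237.5] [306 224  15  27 286] [541.7 140.6  75. ]
scene [352.3 196.6] [348 192   9  10  54] [537.9 138.8  75. ]
```

Call:
arm_command(
  deltas=[
    [0, 0, 0.002, 0],
    [0, 0, 0.002, 0],
    [0, 0, 0, 0],
  ],
  claw=175,
)

```text
time: 26.4
tool_pos: [535.7, -81.1, 117.5]
tcp_rot: [-1.573, -0.001, -0.061]
contact_force: [-2.4, -3.5, 7.0]
grip_width: 32.8
```

Call:
arm_command(
  deltas=[
    [0, 0, 0, 0],
    [0, 0, 0, 0],
    [0, 0, 0, 0],
    [0, 0, 0, 0],
    [0, 0, 0, 0],
  ],
  claw=190,
)

```text
time: 26.9
tool_pos: [535.7, -81.1, 117.5]
tcp_rot: [-1.572, -0.001, -0.062]
contact_force: [-3.0, -3.3, 7.0]
grip_width: 32.2
```

```bash
python3 gap.py; python3 - <<'E'
from h import *
o=bot.get_obs(); print(o['tool_pos'],o['contact_force'],o['grip_width'])
a=cap('side'); save(a,'s8.png',(270,120,430,280),2.5); b=cap('scene'); save(b,'sc8.png',(260,120,420,280),2.5)
A=cv2.imread('pics/s8.png');B=cv2.imread('pics/sc8.png'); cv2.imwrite('pics/m8.png',np.hstack([A,B]))
E
```

```text
side [312.9 237.5] [306 224  15  27 290] [541.6 140.5  75. ]
scene [352.1 196.7] [348 193   9   9  53] [537.9 138.3  75. ]
[535.68036455 -81.13536944 117.51525697] [-2.62736192 -4.35428349  6.86080075] 32.568351822623455
```

View pics/m8.png

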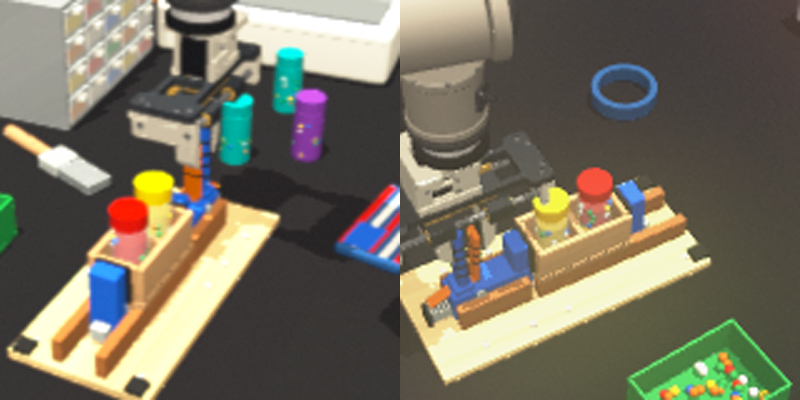

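```bash
python3 - <<'E'
from h import *
for c in ['side','scene']:
    p=cap(c)
    for t,im in (('0',cv2.cvtColor(cv2.imread(f'pics/{c}0.png'),cv2.COLOR_BGR2HSV)),('now',cv2.cvtColor(p['img'],cv2.COLOR_RGB2HSV))):
        for n,lo,hi,z in [('farjaw',(104,140,60),(122,255,255),75),('red',(0,150,110),(6,255,255),134),('yel',(24,150,110),(32,255,255),134)]:
            k,_,s,ce=cv2.connectedComponentsWithStats(cv2.inRange(im,lo,hi))
            for i in range(1,k):
                X=onplane(p,ce[i],z)
                if s[i,4]>30 and -10<X[1]<200 and 500<X[0]<600: print(c,t,n,s[i,4],X.round(1))
# expected positions
u=np.array([.059,.998]); o=np.array([542,-5]); print('snug near/far cell', o+u*32, o+u*88,'far face',o+u*120)
E
```

```text
side 0 farjaw 321 [544.6 169.   75. ]
side now farjaw 290 [541.6 140.3  75. ]
side now red 201 [544.6  85.8 134. ]
side now yel 192 [541.6  26.3 134. ]
scene 0 farjaw 55 [539.9 170.7  75. ]
scene now farjaw 53 [537.7 138.4  75. ]
scene now red 173 [549.3  78.2 134. ]
scene now yel 100 [546.3  25.9 134. ]
snug near/far cell [543.888  26.936] [547.192  82.824] far face [549.08 114.76]
```

The jar lids are at y ≈ 26 and 82 mm. That matches the 26.9 and 82.8 mm expected with the crate snug against the near jaw. The trigger is stalled part-way, at 32 mm against 26 mm fully squeezed, and the bar has stopped moving, so I'm handing in.

```bash
python3 - <<'E'
from h import *
o=bot.get_obs(); print(o['time'],o['contact_force'],o['grip_width']); print(job.close_job())
E
```

```text
27.2 [-3.35645101 -4.14739685  7.37463147] 32.723400226397054
the job is handed in; nothing more can be done
None
```

I set the red jar in the far cell and the yellow jar in the near cell. Then I pumped the trigger through three full strokes plus a fourth that stalled part-way, and handed in at 27.2 s with the trigger still squeezed. The close call gives no verdict.

**Last checks:**
- **Trigger:** handle and trigger measured about 32 mm across, against 26 mm fully squeezed, and the reading held steady. The far jaw had stopped moving.
- **Crate:** the jar lids were at y ≈ 26 and 82 mm, where they should be with the crate against the near jaw (26.9 and 82.8 mm expected). Both jars looked upright in their cells.
- **Wrist force:** it read about 9 N at hand-in and did not exceed about 31 N at any reading.

**Not settled:**
- **Jaw force:** I could not measure it. With the grip fixed at half its maximum (about 30 N), I put it at roughly 30 N, inside the 8 to 60 N range.
- **Bar travel:** the far jaw moved only about 30 mm, where a fully open clamp would need 40 mm. I take it the clamp started partly closed.
- **Camera disagreement:** the side and scene cameras differed by up to about 8 mm on the red lid, so the positions above average the two.

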